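# Tighten a gland nut with a click wrench

### The arm

A 7-joint arm with a two-finger parallel gripper is mounted at the origin on a cart in front of the work surface, level with it; the furniture and walls round the work are solid. World frame = base frame: x ahead of the robot, y to its left, z up, the work surface at z = 0. Lengths are in m, angles in rad, forces in N, time in s.
With the tool pointing down it reaches from about 0.425 to 0.925 m from the base axis. Payload 6.8 kg.
Tool frame: the origin (TCP) lies at the very end of the fingers, on their centre line; the grasp point (between the pads) lies 19 mm behind it; z points along the fingers, y is the direction in which the jaws open and shut (so a half turn about z gives the same grasp; the last joint's range is limited). The gripper opens to 88 mm and grips with 3 to 60 N. Pads are 20 mm wide; open, the fingers measure 115 mm over their backs; the gripper's body (75 mm by 178 mm) begins 61 mm behind the grasp point.
Start: joints at [-1.302, 0.477, 0.022, 1.555, -0.011, 1.109, -0.083], TCP at [0.248, 0.628, 0.223] pointing down, gripper open.
Joint ranges: [-2.96, 2.96], [-0.34, 2.1], [-1.41, 1.46], [0.24, 2.44], [-1.37, 4.51], [0.17, 1.92], [-2.96, 2.96]. Speed limits (rad/s): [2.39, 2.39, 3.14, 3.14, 3.14, 3.14, 3.14].

### API

Orientations are given as a 3x3 rotation matrix whose columns are the frame's x, y, z axes.
In Python, from plant import robot gives the robot as it stands. Calls block until the motion is done:
- robot.reach(position, orientation): joint-space move of the TCP to a pose.
- robot.move_linear(position, ori=None, v=0.15, threshold=None): straight line of the TCP; ori=None keeps the orientation; v is the mean speed in m/s. With threshold (N) it stops when the force on the tool has changed by that much, and returns True; else False.
- robot.goto_joints(angles): joint-space move.
- robot.gripper_to(opening, force=None): opening from 0.0 (shut) to 1.0 (fully open); force is the grip in N (None keeps the last); returns when the fingers have stopped.
- robot.wait(seconds).
- robot.inverse_kinematics(position, orientation): joint angles nearest the present ones, or None.
- robot.get_obs(): the state.
- robot.capture(name): name is "scene" or "top"; returns a dict with "pixels" (480x640x3 uint8, red, green, blue), "fov_y" (degrees; the focal length in pixels is half the picture's height over the tangent of half this angle, whatever the lens; pixels are square), "cx", "cy" (the principal point, pixels), "R" (3x3) and "t" (3): a world point X has camera coordinates R X + t. Camera axes: x right, y down, z forward; pixel columns grow to the right and rows downward; lengths in m; the calibration is good to about 2 mm. A picture is of the moment at which its call begins. There is no depth.
A pose or a line that the arm cannot do raises robot.IKError and nothing moves.
- robot.hand_in(): hands the job in, once; it reports no verdict.
Trained networks look in the newest picture that a camera, given by its name, has taken for a name from the list of things; names that differ only in an ending like _2 or _b are one class to them, and where a whole thing is asked for, a point or a joint stands for the part that bears it (a point fixed in the world has none). Each returns a list of dicts, best first, with "conf" (0 to 1); they miss things now and then, are a little off and sometimes report something else, mostly with a low value. They report only what shows in the picture. A call takes as long as a camera call. They do not tell look-alikes from the thing itself.
- robot.silhouettes(name, camera): "pixels" (480x640 bool, what is visible of it).
- robot.spot_point(name, camera): "position" ([x, y, z] in m, in the coordinates of the camera as it stood for that picture, good to about 4 mm: a listed point, or the origin of a listed thing).
The state is a dict: "time_s": time; "qpos": joint angles; "dq": joint speeds; "tau": joint torques, N m; "tool_pos": TCP position; "ee_rot": TCP orientation; "force": force on the tool from outside, world axes, zero at the start; "torque": the same for the moment, N m; "grip_width": opening from 0.0 (shut) to 1.0 (fully open).
Only numpy, scipy, OpenCV 4.12 (cv2) and the standard library are available. Lean on these libraries where they do the work, as an engineer would, in place of code of your own. Each camera call takes 0.05 s, during which the arm holds its last target. There are 200 camera calls.

### The job

Fit the click torque wrench fully down over the square gland nut of the cylinder in the clamp fixture and tighten the nut clockwise by the wrench's handle until the wrench breaks over with its click, then stop at once, before the handle swings on to the end of its break-over play. Leave the wrench sitting upright and fully home on the nut with its handle sprung back straight, and do not disturb the end cap, small cylinder and tape roll standing nearby.

Things in the scene. Friction and masses are not known exactly. Their poses are not given: they have to be found in the camera images.
- wrench: Head of the bare-steel click wrench, standing on its downward-opening square socket (36.5 mm wide, 18 mm deep, sides along x, y). Origin: centre of the socket's underside; z up, x along the straight handle, away from the head. Head 52.5 x 52.5 x 34 mm. Whole wrench 0.6 to 0.9 kg, centre of mass 20 mm from the socket's axis towards the handle. Tightening is clockwise seen from above.
- boss (a point): Centre of the square boss on top of the head, over the socket's axis: lift the wrench by it. 28 x 28 mm, sides along the wrench's x and y; it spans z = 34 to 68 mm above the socket's underside, this point is at 55 mm.
- pivot (a point): Break-over pivot (vertical axis) on the head, 42 mm from the socket's axis along x, 22 mm above its underside. The handle stays straight up to about 1.0 Nm about this axis (7.5 N across the handle at handle_end), then breaks over clockwise relative to the head; the force falls off with the swing, to 5 N after 0.07 rad and 1.5 N after 0.17 rad; end stop at 0.19 rad. Let go, it springs back.
- handle_end (a point): Where to push the handle: on its axis in the black rubber grip, 135 mm out from the pivot. The handle is a level bar 22 mm thick; the grip runs from 31 mm inward to 31 mm outward of this point. Seen from the head its sideways offset (wrench y) is 0 when straight, has clicked clearly at -9 mm and is overrun at -23 mm. x points out along the handle, z up.
- nut_seat (a point): Centre of the top of the nut's round flange (56 mm wide), where the socket's underside rests, 74 mm above the bench. x, y along the sides of the nut's square head: 34 mm wide, 15 mm high, 3 mm chamfer on top. Turns with the nut: easily (0.12 Nm) clockwise for an unknown 0.15 to 0.55 rad, then it is hard tight. The socket has 0.08 rad of play either way on it.
- fixture: Clamp fixture fixed to the bench: dark base plate 130 x 120 x 12 mm, two aluminium jaws 34 mm high and a 60 x 60 mm cylinder upright between them with the gland nut on its upper end (top of nut 89 mm above the bench). Origin: centre of the underside.
- end_cap: Bystander: loose square end cap 56 x 56 x 18 mm lying on the bench. Origin: centre of its underside.
- small_cylinder: Bystander: loose small pneumatic cylinder 53 x 52 x 106 mm, standing. Origin: centre of its underside.
- tape_roll: Bystander: loose roll of black tape, 58 mm across, 19 mm high, lying flat. Origin: centre of its underside.
Not all that is in view belongs to the job. There is more than one size of the fixture; the job needs the larger.

How it is judged:
On the way, in this order (a step that is already met when the one before it is completed fails the run):
1. the wrench stands fully home on the gland nut, handle straight (horizontal distance between wrench and nut_seat below 0.004 m and z of wrench in the frame of nut_seat below 0.003 m and angle between wrench's own z axis and vertical below 0.06 rad and y of handle_end in the frame of wrench above -0.004 m), for 0.2 s.
2. the wrench, still home on the nut, has broken over (clicked) (horizontal distance between wrench and nut_seat below 0.004 m and z of wrench in the frame of nut_seat below 0.003 m and angle between wrench's own z axis and vertical below 0.06 rad and y of handle_end in the frame of wrench below -0.009 m), for 0.05 s.
At the end, for the whole second after the job is handed in: The wrench has clicked on the nut and now rests there: socket within 4 mm of the nut's axis and 3 mm of its seat, upright within 0.06 rad, handle back straight (handle_end within 4 mm), at rest (all of step 1 and linear speed of wrench below 0.02 m/s); the robot touches nothing.
It fails at once if handle pushed on past the click (handle_end more than 23 mm aside of the head's centre line) (y of handle_end in the frame of wrench below -0.023 m).
It fails at once if the end cap is moved by more than 25 mm (distance of end_cap from where it was at the start of the episode above 0.025 m).
It fails at once if the small cylinder is moved by more than 25 mm (distance of small_cylinder from where it was at the start of the episode above 0.025 m).
It fails at once if the tape roll is moved by more than 25 mm (distance of tape_roll from where it was at the start of the episode above 0.025 m).
It also fails if it takes over 66 s, if anything falls off the work surface, if the arm or the gripper's body presses on something with over 40 N, if the wrist force passes 120 N, or if a joint passes its speed limit or range.

## Working session

There is one attempt and no reset: what is moved stays moved. The work goes in short steps, each a Python script; the robot and the scene stay as the last script left them, time stands still between calls to the robot, and variables do not carry over. Pictures are saved under pics/ and viewed, about 8 in all and at most 12, crops included, and the job is handed in when it is done.

```bash
mkdir -p pics; ls
cat > h.py <<'E'
import numpy as np, cv2
from plant import robot
def cap(n,f=None):
    c=robot.capture(n)
    if f: cv2.imwrite('pics/'+f,c['pixels'][:,:,::-1])
    c['R']=np.array(c['R']);c['t']=np.array(c['t']);c['f']=240/np.tan(np.radians(c['fov_y'])/2)
    return c
def toW(c,p): return c['R'].T@(np.array(p)-c['t'])
def px(c,X):
    p=c['R']@np.array(X)+c['t']; return np.array([c['cx'],c['cy']])+c['f']*p[:2]/p[2]
def ray(c,u,v,z):
    d=c['R'].T@np.array([(u-c['cx'])/c['f'],(v-c['cy'])/c['f'],1]); o=-c['R'].T@c['t']
    return o+d*(z-o[2])/d[2]
def spots(c,cam,names):
    for n in names:
        for s in robot.spot_point(n,cam)[:3]:
            X=toW(c,s['position']);print(cam,n,round(s['conf'],2),X.round(4),px(c,X).round())
E
python3 - <<'E'
from h import *
for cam in ['scene','top']:
    c=cap(cam,cam+'0.png'); print(cam,(-c['R'].T@c['t']).round(3),c['f'])
    spots(c,cam,['wrench','boss','pivot','handle_end','nut_seat','fixture','end_cap','small_cylinder','tape_roll'])
print(robot.get_obs())
E
```

```text
pics
scene [0.164 0.949 0.534] 461.5387047423417
scene wrench 0.79 [ 0.5433  0.3847 -0.0007] [266. 292.]
scene wrench 0.38 [0.5704 0.2068 0.0728] [295. 211.]
scene boss 0.93 [0.5429 0.3828 0.0586] [264. 265.]
scene pivot 0.73 [0.4943 0.3793 0.0217] [290. 287.]
scene nut_seat 0.7 [0.4128 0.517  0.0528] [295. 337.]
scene nut_seat 0.67 [0.5725 0.2096 0.0768] [294. 210.]
scene fixture 0.78 [ 0.4162  0.5204 -0.0006] [294. 364.]
scene fixture 0.58 [0.5739 0.2123 0.0009] [294. 241.]
top [0.403 0.308 0.932] 490.3859885753242
top wrench 0.59 [0.5421 0.3855 0.0018] [276. 207.]
top boss 0.91 [0.5399 0.3869 0.0548] [273. 204.]
top boss 0.68 [0.4969 0.3853 0.0238] [275. 229.]
top pivot 0.87 [0.4935 0.3855 0.0211] [275. 231.]
top handle_end 0.88 [0.3641 0.3799 0.0211] [277. 301.]
top handle_end 0.43 [0.5722 0.2148 0.0742] [369. 185.]
top nut_seat 0.94 [0.5736 0.2181 0.0745] [367. 184.]
top nut_seat 0.78 [0.4163 0.5177 0.0506] [198. 272.]
top nut_seat 0.27 [0.5784 0.2112 0.0053] [367. 188.]
top fixture 0.96 [ 0.4147  0.5169 -0.0034] [206. 273.]
top fixture 0.93 [0.5774 0.2135 0.0048] [366. 189.]
to
[... 345 characters left out ...]
433, -0.08313655]), 'dq': array([-6.37613900e-04,  7.28057058e-06,  4.50613605e-04, -6.37126097e-04,
       -4.14582959e-04, -3.26825893e-04, -1.44559041e-03]), 'tau': array([ 7.61410502e-04, -5.82735479e+01,  1.53300997e+00, -2.72932577e+01,
       -5.44825871e-02,  1.01757457e-02,  5.19108698e-05]), 'tool_pos': array([0.24837462, 0.62765745, 0.22269406]), 'ee_rot': array([[-9.29830754e-01,  3.67987456e-01,  3.19199583e-05],
       [ 3.67987457e-01,  9.29830754e-01,  2.70107629e-05],
       [-1.97405369e-05,  3.68615823e-05, -9.99999999e-01]]), 'force': array([-0.17907982,  0.21460875, -0.37850287]), 'torque': array([-0.02897016, -0.03810178, -0.01558501]), 'grip_width': 1.0003896384859758}
```

Run:
```python
import cv2
a=cv2.imread('pics/top0.png');cv2.imwrite('pics/top0c.png',cv2.resize(a[130:330,170:450],None,fx=2.8,fy=2.8,interpolation=cv2.INTER_CUBIC))
```

```text
(no output)
```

View pics/top0.png

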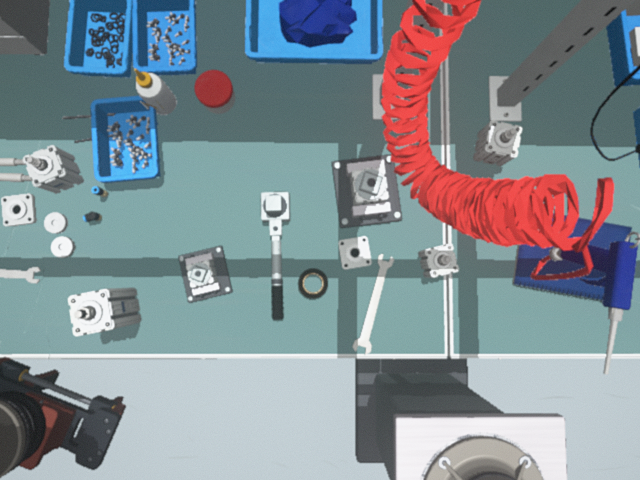

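View pics/scene0.png

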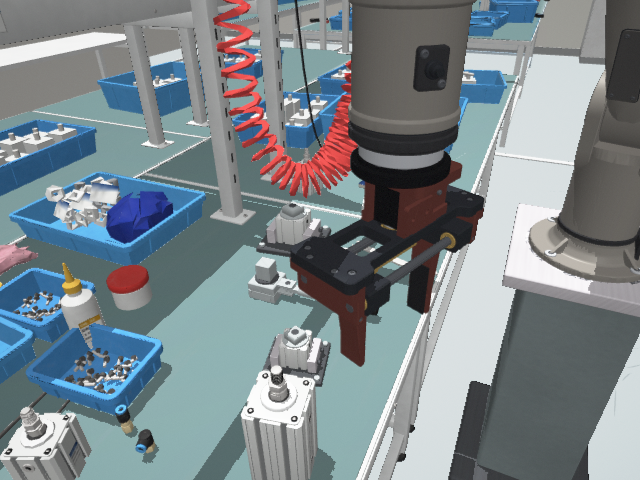

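View pics/top0c.png

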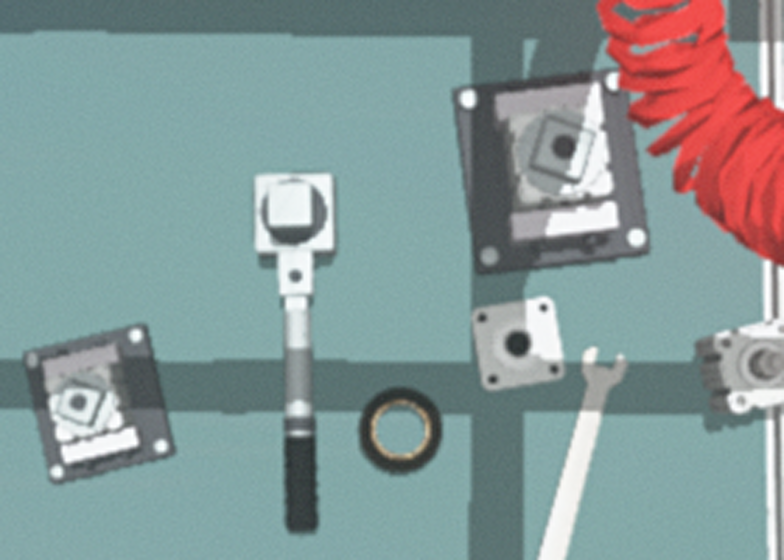

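The larger fixture is at top pixel (367,187) and its nut at (369,183), turned about 18°. The wrench boss is at (275,206) with the handle pointing down the picture. The end cap is at (354,253), the tape roll at (313,285) and the small cylinder at (438,262). A red hose hangs near the fixture. Next I'll zoom in on the nut and check the hose height.

Run:
```python
from h import *
t=cap('top');m=robot.silhouettes('nut_seat','top');ws=robot.silhouettes('wrench','top')
s=cap('scene')
for k in m[:3]:
    p=k['pixels'];v,u=np.nonzero(p);print('nutmask',k['conf'],p.sum(),u.mean(),v.mean(),u.min(),u.max(),v.min(),v.max())
for k in ws[:2]:
    p=k['pixels'];v,u=np.nonzero(p);print('wr',k['conf'],p.sum(),cv2.minAreaRect(np.c_[u,v].astype(np.float32)))
# hose triangulation: scene ray of hose low point
for uv in [(310,188),(350,110),(240,60)]:
    for z in [.1,.2,.3,.4,.5]:
        X=ray(s,*uv,z); print(uv,z,X.round(3),px(t,X).round())
def crop(c,u,v,r,k): 
    a=c['pixels'][v-r:v+r,u-r:u+r,::-1]; return cv2.resize(a,(2*r*k,2*r*k),interpolation=cv2.INTER_CUBIC)
cv2.imwrite('pics/nut.png',np.hstack([crop(t,370,184,20,10),crop(s,294,215,20,10)[:, :390]]))
cv2.imwrite('pics/t_raw.png',t['pixels'][:,:,::-1]);
```

```text
nutmask 0.88 726 369.75757575757575 184.01101928374655 355 384 169 199
nutmask 0.77 345 199.27826086956523 272.9217391304348 189 209 263 283
nutmask 0.39 4237 365.8982770828416 190.9997639839509 331 401 154 228
wr 0.75 1919 ((275.0, 255.0), (128.0, 28.0), 90.0)
(310, 188) 0.1 [0.564 0.146 0.1  ] [411. 187.]
(310, 188) 0.2 [0.472 0.331 0.2  ] [301. 234.]
(310, 188) 0.3 [0.38  0.516 0.3  ] [152. 298.]
(310, 188) 0.4 [0.288 0.7   0.4  ] [-63. 390.]
(310, 188) 0.5 [0.196 0.885 0.5  ] [-401.  535.]
(350, 110) 0.1 [ 0.69  -0.411  0.1  ] [721. 120.]
(350, 110) 0.2 [ 0.569 -0.098  0.2  ] [581. 173.]
(350, 110) 0.3 [0.448 0.215 0.3  ] [388. 245.]
(350, 110) 0.4 [0.327 0.528 0.4  ] [107. 352.]
(350, 110) 0.5 [0.206 0.841 0.5  ] [-343.  522.]
(240, 60) 0.1 [ 1.462 -0.967  0.1  ] [ 972. -262.]
(240, 60) 0.2 [ 1.164 -0.526  0.2  ] [ 818. -175.]
(240, 60) 0.3 [ 0.865 -0.085  0.3  ] [601. -53.]
(240, 60) 0.4 [0.566 0.356 0.4  ] [274. 132.]
(240, 60) 0.5 [0.267 0.797 0.5  ] [-278.  444.]
```

View pics/nut.png

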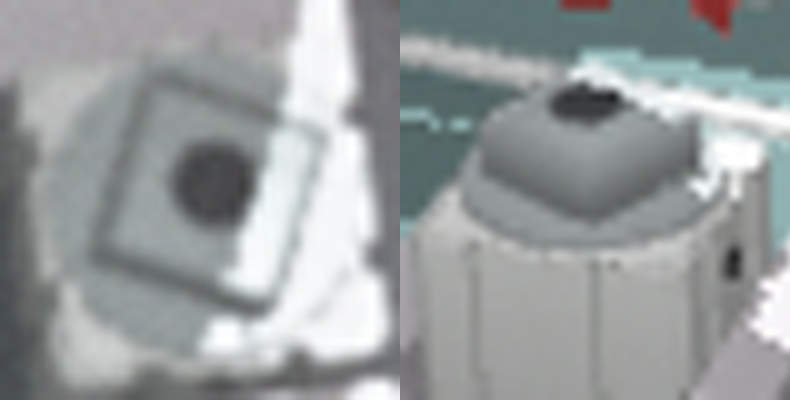

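The crop shows the nut square, with corners at crop px (152,72), (322,130), (268,305) and (97,258), and its dark bore at (214,184) in the top view and (585,103) in the scene view. Next I'll compute the nut pose, the boss pose and the hose course.

Run:
```python
from h import *
t=cap('top');s=cap('scene')
print('bore top',ray(t,370.95,181.95,.089),'scene',ray(s,292,204.8,.089))
cs=[ray(t,350+(u+.5)/10-.5,164+(v+.5)/10-.5,.0875) for u,v in [(152,72),(322,130),(268,305),(97,258)]]
cs=np.array(cs);print(cs.mean(0))
for i in range(4):
    d=cs[(i+1)%4]-cs[i];print(np.degrees(np.arctan2(d[1],d[0]))%90,np.linalg.norm(d))
# hose
tl=np.array([(440,0),(412,60),(402,110),(420,160),(450,190),(490,210),(540,215)],float)
tl=np.concatenate([np.linspace(tl[i],tl[i+1],30) for i in range(6)])
for uv in [(235,20),(240,70),(255,120),(275,155),(305,172),(330,155),(345,120)]:
    best=[]
    for z in np.arange(.02,.6,.005):
        X=ray(s,*uv,z);d=np.linalg.norm(tl-px(t,X),axis=1).min();best.append((d,z,X))
    best.sort(key=lambda b:b[0]);
    print(uv,[(round(b[0],1),b[2].round(3)) for b in best[:2]])
g=cv2.cvtColor(t['pixels'],cv2.COLOR_RGB2GRAY)
for a in (71,73): 
    R=np.array([[-np.sin(np.radians(a)),np.cos(np.radians(a)),0],[np.cos(np.radians(a)),np.sin(np.radians(a)),0],[0,0,-1]]).T
    for p in [(.574,.215,.12),(.574,.215,.25)]: print(robot.inverse_kinematics(p,R))
a=t['pixels'][185:240,250:305,::-1];cv2.imwrite('pics/boss.png',cv2.resize(a,None,fx=10,fy=10,interpolation=cv2.INTER_CUBIC))
```

```text
bore top [0.57410196 0.21337784 0.089     ] scene [0.57473742 0.21082918 0.089     ]
[0.57314094 0.213952   0.0875    ]
71.4189974819226 0.03150545812278045
72.77879205137421 0.03259634103961655
74.94138380094383 0.031002129984253512
73.63622014529446 0.0345177288519062
(235, 20) [(np.float64(1.6), array([0.681, 0.188, 0.43 ])), (np.float64(20.6), array([0.706, 0.152, 0.425]))]
(240, 70) [(np.float64(2.7), array([0.679, 0.193, 0.345])), (np.float64(7.3), array([0.692, 0.173, 0.34 ]))]
(255, 120) [(np.float64(2.6), array([0.66 , 0.187, 0.25 ])), (np.float64(4.9), array([0.669, 0.174, 0.245]))]
(275, 155) [(np.float64(1.4), array([0.636, 0.161, 0.17 ])), (np.float64(5.5), array([0.643, 0.15 , 0.165]))]
(305, 172) [(np.float64(1.3), array([0.591, 0.115, 0.12 ])), (np.float64(4.1), array([0.586, 0.125, 0.125]))]
(330, 155) [(np.float64(0.2), array([0.544, 0.084, 0.155])), (np.float64(4.7), array([0.549, 0.072, 0.15 ]))]
(345, 120) [(np.float64(3.2), array([0.511, 0.08 , 0.235])), (np.float64(3.7), array([0.517, 0.065, 0.23 ]))]
[-0.60109465  0.49151324  0.18763891  1.81079813 -0.11745129  0.85004259
  0.88166039]
[-0.63019716  0.35346015  0.22158711  1.69228418 -0.08523806  1.10527214
  0.85561721]
[-0.59577749  0.49109265  0.18051373  1.8104132  -0.11293286  0.85003809
  0.91258653]
[-0.62485798  0.35318637  0.21458267  1.69190755 -0.08251584  1.10533069
  0.8880411 ]
```

View pics/boss.png

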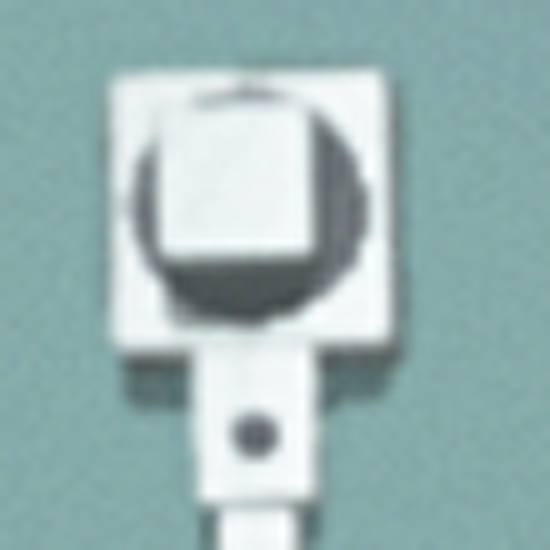

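The boss top face is centred at crop px (236,183), which is image px (273.2,202.9). The hose passes about 9 cm from the nut on its +x/−y side, so I'll seat the wrench with the handle at about 162° and the jaws along about 72°. First I centre on the boss in x, then grip it in y.

```bash
cat >> h.py <<'E'
def R(deg):
    a=np.radians(deg);return np.array([[-np.sin(a),np.cos(a),0],[np.cos(a),np.sin(a),0],[0,0,-1]]).T
def tp():
    o=robot.get_obs();return o['time_s'],o['tool_pos'].round(4),o['force'].round(1),o['torque'].round(2),round(o['grip_width']*88,1)
def yaw():
    y=robot.get_obs()['ee_rot'][:,1];return np.degrees(np.arctan2(y[1],y[0]))
E
python3 - <<'E'
from h import *
t=cap('top')
b=ray(t,273.15,202.85,.068);pv=ray(t,275.0,228.1,.034);e=ray(t,277.9,320,.025)
print('boss',b,'pivot',pv,'end',e)
a=np.degrees(np.arctan2(*(e-pv)[1::-1]))%360;a2=np.degrees(np.arctan2(*(e-b)[1::-1]))%360;print('yaw',a,a2)
# choose the jaw angles (mod 180) for x, y grips and for the nut
for ang in (a-180,a,a-90,a-270,72.5,252.5-360):
    print(ang,robot.inverse_kinematics((b[0],b[1],.04),R(ang)))
E
```

```text
boss [0.53914971 0.38520012 0.068     ] pivot [0.49770504 0.38422567 0.034     ] end [0.33009418 0.37747003 0.025     ]
yaw 182.30808571011 182.1176205913406
2.3080857101099923 [-0.9012995   0.6747367   0.26587125  1.72983381 -0.2383464   0.76872018
 -0.47859162]
182.30808571011 [-0.4896636   0.68023159 -0.31896902  1.69770072  0.27630427  0.80814789
  2.24745617]
92.30808571010999 [-7.14649839e-01  6.58436048e-01  2.84086799e-04  1.71538576e+00
 -2.50279177e-04  7.67770882e-01  8.96834947e-01]
-87.69191428989001 [-1.10986     0.73982699  0.57868479  1.74507498 -0.5298348   0.81768127
 -1.80982043]
72.5 [-0.7588143   0.65938855  0.06264628  1.71884496 -0.05540596  0.76507686
  0.59607282]
-107.5 [-1.15977805  0.76622328  0.65906243  1.7485098  -0.60637103  0.84070738
 -2.09371066]
```

```bash
python3 - <<'E'
from h import *
b=np.array([.5395,.3855]);W=2.2
robot.reach([*b,.15],R(W)); robot.move_linear([*b,.042],v=.12)
print(tp())
robot.gripper_to(0.0,force=8);print('x closed',tp())
robot.gripper_to(0.9);
robot.reach([*b,.042],R(W+90));
robot.move_linear([*b,.039],v=.05);robot.gripper_to(0.0,force=60);robot.wait(.2);print('y closed',tp(),yaw())
robot.move_linear([*b,.07],v=.06);robot.wait(.3);print('lift',tp())
robot.move_linear([*b,.19],v=.12);robot.wait(.2);print('lift',tp())
cap('scene','lift.png')
E
python3 -c "
import cv2;a=cv2.imread('pics/lift.png');cv2.imwrite('pics/liftc.png',cv2.resize(a[100:340,150:470],None,fx=2.5,fy=2.5))"
```

```text
(3.8333, array([0.5401, 0.3859, 0.0429]), array([ 0.8, -0.1,  0.3]), array([-0.08,  0.05, -0.  ]), 87.9)
x closed (4.775, array([0.5397, 0.3855, 0.042 ]), array([ 1. , -0. , -0.2]), array([ 0.02, -0.16, -0.02]), 28.0)
y closed (8.15, array([0.5395, 0.3856, 0.039 ]), array([ 0.7, -0.4, -0.3]), array([ 0.05, -0.07,  0.04]), 27.8) 92.2054674842162
lift (9.1167, array([0.5393, 0.3854, 0.0696]), array([ 0.6, -0.1, -8.2]), array([-0.02, -0.14, -0.01]), 27.6)
lift (10.4667, array([0.5392, 0.3853, 0.1891]), array([-1.1,  0.1, -8.9]), array([ 0.06, -0.1 ,  0.02]), 28.0)
```

View pics/liftc.png

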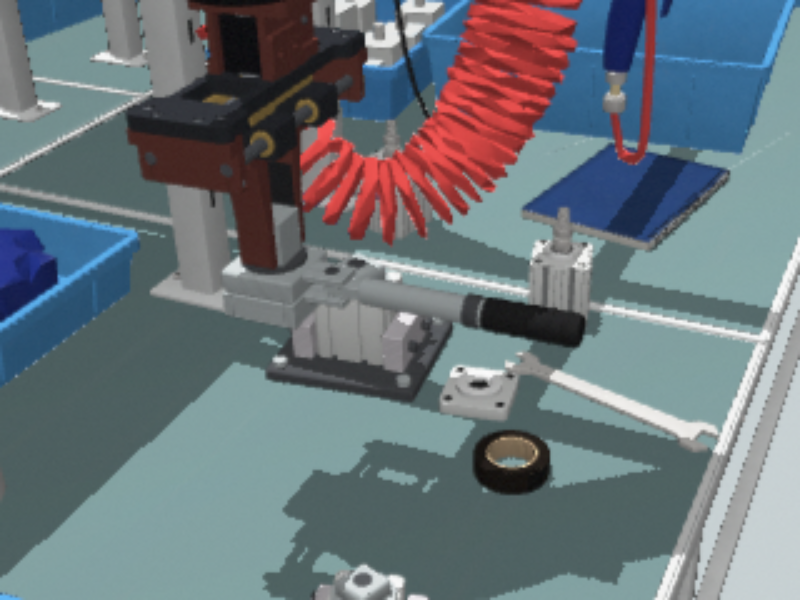

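The wrench hangs level from the boss, and the boss position found by gripping agrees with the camera to 0.5 mm. I'll carry it to the nut and lower it under force guard.

Run:
```python
from h import *
n=np.array([.5740,.2137]);
robot.move_linear([*n,.150],R(73),v=.12);robot.wait(.3);print(tp(),yaw())
h=robot.move_linear([*n,.112],v=.025,threshold=12);print(h,tp(),yaw())
```

```text
(12.4667, array([0.574, 0.214, 0.15 ]), array([ 0.5, -0.9, -8.1]), array([-0.01, -0.16,  0.08]), 27.8) 73.02507826126882
False (14.1333, array([0.5741, 0.2137, 0.1128]), array([-5.1, -3. ,  5.4]), array([-0.57,  1.11,  0.07]), 28.1) 72.98926314929129
```

It went down to TCP z = 0.1128, which is the seat height of 0.113. Release, back off and check.

Run:
```python
from h import *
robot.gripper_to(0.7);robot.wait(.2);print(tp())
p=robot.get_obs()['tool_pos']
robot.move_linear([p[0],p[1],.17],v=.1)
robot.move_linear([.45,.16,.2],R(-17),v=.2)
robot.gripper_to(0,force=20)
t=cap('top','seat.png');spots(t,'top',['wrench','boss','pivot','handle_end','nut_seat'])
s=cap('scene');spots(s,'scene',['boss','pivot','handle_end'])
print(tp())
a=cv2.imread('pics/seat.png');cv2.imwrite('pics/seatc.png',cv2.resize(a[140:310,230:430],None,fx=3.5,fy=3.5,interpolation=cv2.INTER_CUBIC))
sc=s['pixels'][150:330,180:420,::-1];cv2.imwrite('pics/seats.png',cv2.resize(sc,None,fx=3,fy=3,interpolation=cv2.INTER_CUBIC))
```

```text
(15.0333, array([0.574 , 0.2137, 0.112 ]), array([ 0.1, -0.5, -0.9]), array([ 0.04, -0.01, -0.01]), 61.9)
top wrench 0.97 [0.5758 0.2126 0.0776] [371. 182.]
top wrench 0.31 [3.914e-01 3.140e-01 1.000e-04] [313. 286.]
top boss 0.88 [0.5738 0.2165 0.1294] [372. 177.]
top pivot 0.67 [0.5299 0.2272 0.0932] [363. 207.]
top handle_end 0.76 [0.4024 0.2695 0.0956] [339. 280.]
top nut_seat 0.75 [0.4156 0.5173 0.049 ] [199. 273.]
top nut_seat 0.6 [0.5341 0.2247 0.0976] [365. 204.]
scene boss 0.67 [0.5757 0.2123 0.1265] [290. 189.]
scene pivot 0.87 [0.5333 0.221  0.0964] [308. 207.]
scene handle_end 0.92 [0.4065 0.2617 0.0975] [360. 229.]
(19.0, array([0.45, 0.16, 0.2 ]), array([-0.2,  0.3,  0.2]), array([-0.04,  0.08, -0.03]), 0.7)
```

View pics/seats.png

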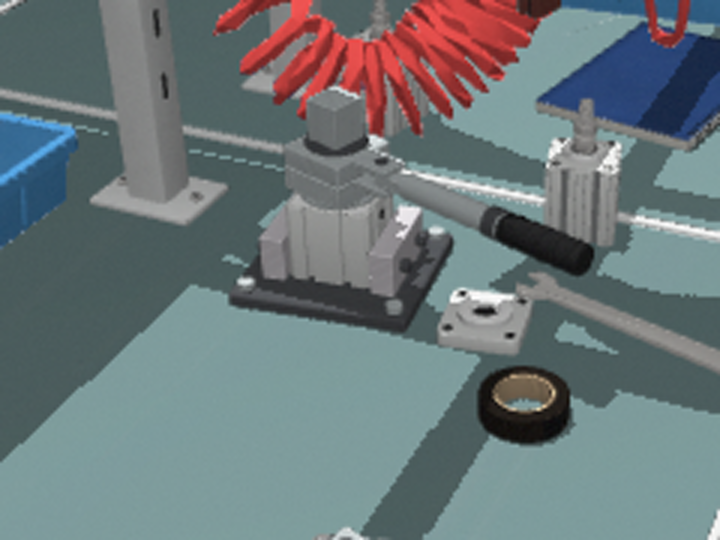

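View pics/seatc.png

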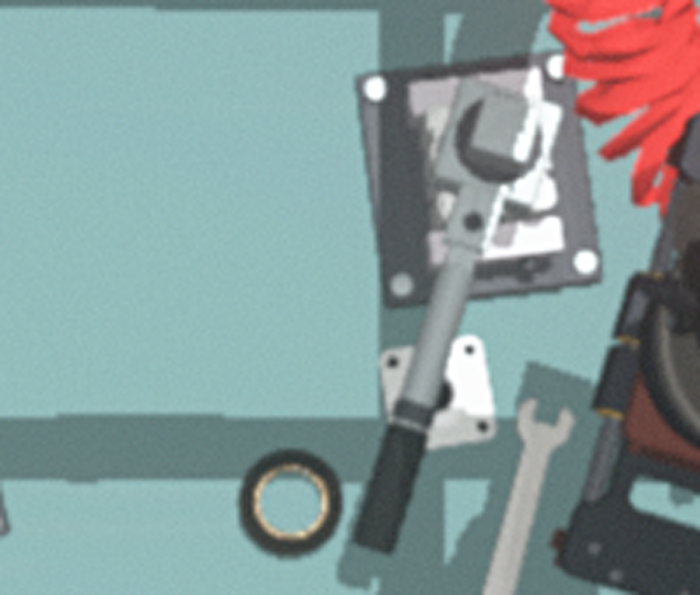

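The wrench sits fully home and upright, with the boss at crop px (505,130), the handle straight towards (375,545), and the bystanders clear. Next I push clockwise from the −y side in small arc steps while watching the tangential force.

```bash
cat > push.py <<'E'
from h import *
n=np.array([.5740,.2137]);r=.177;s=.021;Z=.084
def P(th): 
    u=np.array([np.cos(th),np.sin(th)]);c=np.array([u[1],-u[0]]);return np.array([*(n+r*u-s*c),Z]),c
def go(th,v=.03): robot.move_linear(P(th)[0],R(np.degrees(th)-180),v=v)
th=np.radians(174)
p,c=P(th);robot.move_linear([p[0],p[1],.2],R(-6),v=.2);go(th,.1);robot.wait(.2)
F0=robot.get_obs()['force'];print(tp())
def f(c,k=1):
    v=[]
    for i in range(k):
        if i: robot.wait(.02)
        v.append(-(robot.get_obs()['force']-F0)@np.r_[c,0])
    return np.mean(v)
log=[];tight=None
while th>np.radians(113):
    th-=.008;go(th);c=P(th)[1];x=f(c);log.append((round(np.degrees(th),1),round(x,1)))
    if x>3.5:
        x=f(c,4)
        if x>3.5: tight=th;break
print(log);print('tight',tight,x,tp())
if tight:
    peak,pth=x,th;l2=[]
    while (tight-th)*r<.0155 and not(peak>5.5 and (pth-th)*r>=.0115):
        th-=.0055;go(th);x=f(P(th)[1],3);l2.append((round((tight-th)*r*1e3,1),round(x,1)))
        if x>peak: peak,pth=x,th
    print(l2);robot.wait(.15);print('peak',peak,'f end',f(P(th)[1],3),tp())
t=cap('top','click.png');spots(t,'top',['boss','pivot','handle_end'])
np.save('th.npy',th)
E
python3 push.py
```

```text
(21.0333, array([0.396 , 0.2115, 0.0844]), array([ 0.4, -1. , -0.3]), array([-0.07,  0.07,  0.01]), 0.5)
[(np.float64(173.5), np.float64(-0.4)), (np.float64(173.1), np.float64(-1.5)), (np.float64(172.6), np.float64(-0.7)), (np.float64(172.2), np.float64(-1.1)), (np.float64(171.7), np.float64(0.1)), (np.float64(171.2), np.float64(-1.3)), (np.float64(170.8), np.float64(-0.8)), (np.float64(170.3), np.float64(-0.5)), (np.float64(169.9), np.float64(-0.9)), (np.float64(169.4), np.float64(-0.9)), (np.float64(169.0), np.float64(-1.3)), (np.float64(168.5), np.float64(0.4)), (np.float64(168.0), np.float64(-1.2)), (np.float64(167.6), np.float64(-1.4)), (np.float64(167.1), np.float64(-1.6)), (np.float64(166.7), np.float64(-0.2)), (np.float64(166.2), np.float64(-1.0)), (np.float64(165.7), np.float64(-0.7)), (np.float64(165.3), np.float64(-1.1)), (np.float64(164.8), np.float64(-0.7)), (np.float64(164.4), np.float64(-0.2)), (np.float64(163.9), np.float64(-0.9)), (np.float64(163.5), np.float64(-1.1)), (np.float64(163.0), np.float64(-0.4)), (np.float64(162.5), np.float64(-0.9)), (np.float64(162.1), n
[... 3123 characters left out ...]
loat64(6.0)), (np.float64(4.9), np.float64(6.6)), (np.float64(5.8), np.float64(6.7)), (np.float64(6.8), np.float64(6.8)), (np.float64(7.8), np.float64(6.7)), (np.float64(8.8), np.float64(6.3)), (np.float64(9.7), np.float64(6.2)), (np.float64(10.7), np.float64(5.3)), (np.float64(11.7), np.float64(5.4)), (np.float64(12.7), np.float64(5.2)), (np.float64(13.6), np.float64(4.2)), (np.float64(14.6), np.float64(4.5)), (np.float64(15.6), np.float64(4.3))]
peak 6.807905832227193 f end 4.004648440560589 (50.55, array([0.4586, 0.3496, 0.084 ]), array([-3.8, -1.1,  1. ]), array([-0.32,  1.08, -0.08]), 0.0)
top boss 0.93 [0.5711 0.2123 0.1277] [374. 179.]
top pivot 0.85 [0.5455 0.2485 0.0998] [351. 197.]
```

The peak of about 7.5 N (allowing for the −0.7 N baseline) was followed by a fall to about 4.7 N, which matches a click at roughly 10–11 mm. I'll go 2.5 mm further to be sure, then back off, check and take a picture.

Run:
```python
from h import *
n=np.array([.5740,.2137]);r=.177;Z=.084
def P(th,s=.021):
    u=np.array([np.cos(th),np.sin(th)]);c=np.array([u[1],-u[0]]);return np.array([*(n+r*u-s*c),Z]),c
th=float(np.load('th.npy'))
for i in range(2):
    th-=.007;robot.move_linear(P(th)[0],R(np.degrees(th)-180),v=.03);robot.wait(.06);o=robot.get_obs();print(-o['force'][:2]@P(th)[1])
robot.wait(.1);o=robot.get_obs();print(-o['force'][:2]@P(th)[1],tp())
robot.move_linear(P(th,.036)[0],v=.05);robot.move_linear(P(th,.07)[0],v=.12)
q=P(th,.07)[0];robot.move_linear([q[0],q[1],.2],v=.2);print(tp())
t=cap('top','end.png');spots(t,'top',['wrench','boss','pivot','handle_end','end_cap','small_cylinder','tape_roll'])
a=cv2.imread('pics/end.png');cv2.imwrite('pics/endc.png',cv2.resize(a[140:330,230:450],None,fx=3.3,fy=3.3,interpolation=cv2.INTER_CUBIC))
print(robot.get_obs()['time_s'])
```

```text
3.095437054853905
3.1157278121715475
3.334713849099673 (51.4667, array([0.4606, 0.3512, 0.0841]), array([-3.5, -0.7,  0.4]), array([-0.16,  0.85, -0.03]), 0.8)
(53.0833, array([0.4191, 0.3245, 0.1992]), array([ 0.1, -0.2, -0.2]), array([-0.02,  0.1 ,  0.  ]), 0.5)
top wrench 0.89 [0.5746 0.2124 0.075 ] [371. 183.]
top boss 0.95 [0.572  0.2147 0.1259] [373. 179.]
top pivot 0.56 [0.5443 0.2452 0.0971] [353. 198.]
top small_cylinder 0.63 [0.4409 0.0851 0.0037] [433. 260.]
53.4833
```

View pics/endc.png

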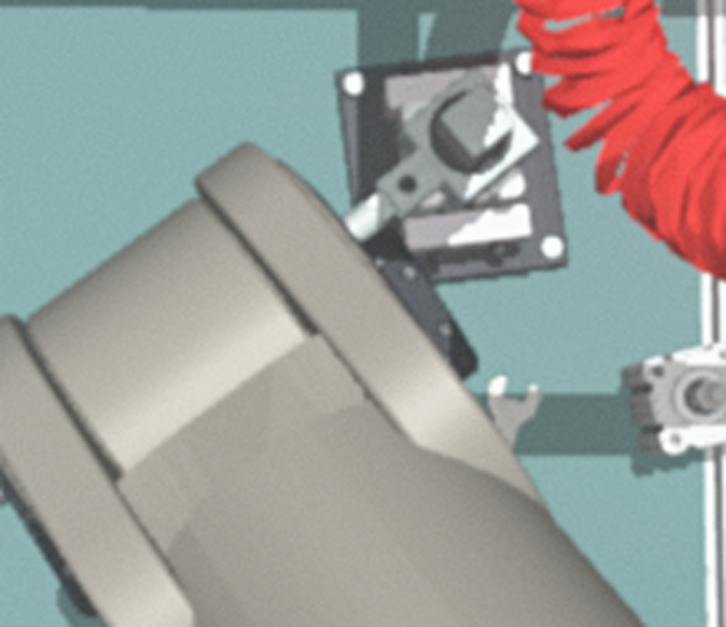

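The head is still seated squarely on the nut, with the boss at crop px (468,130), but the arm hides the handle in this view. I'll check the handle from the scene camera.

Run:
```python
from h import *
s=cap('scene','end_s.png');spots(s,'scene',['wrench','boss','pivot','handle_end','end_cap','tape_roll'])
cv2.imwrite('pics/end_sc.png',cv2.resize(s['pixels'][130:330,180:450,::-1],None,fx=2.9,fy=2.9,interpolation=cv2.INTER_CUBIC));print(tp())
```

```text
scene wrench 0.93 [0.5736 0.2108 0.0716] [293. 212.]
scene boss 0.95 [0.5755 0.2126 0.131 ] [290. 187.]
scene pivot 0.93 [0.5466 0.2391 0.0963] [298. 210.]
scene handle_end 0.78 [0.4639 0.3476 0.0968] [312. 246.]
scene handle_end 0.56 [0.5481 0.239  0.0968] [297. 210.]
scene end_cap 0.85 [0.455  0.2324 0.002 ] [342. 258.]
scene tape_roll 0.69 [ 0.396   0.3147 -0.0017] [354. 290.]
scene tape_roll 0.19 [0.547  0.2388 0.0948] [298. 211.]
(53.8333, array([0.4193, 0.3246, 0.2   ]), array([0.5, 0.4, 0.6]), array([-0.08,  0.07,  0.02]), 0.1)
```

View pics/end_sc.png

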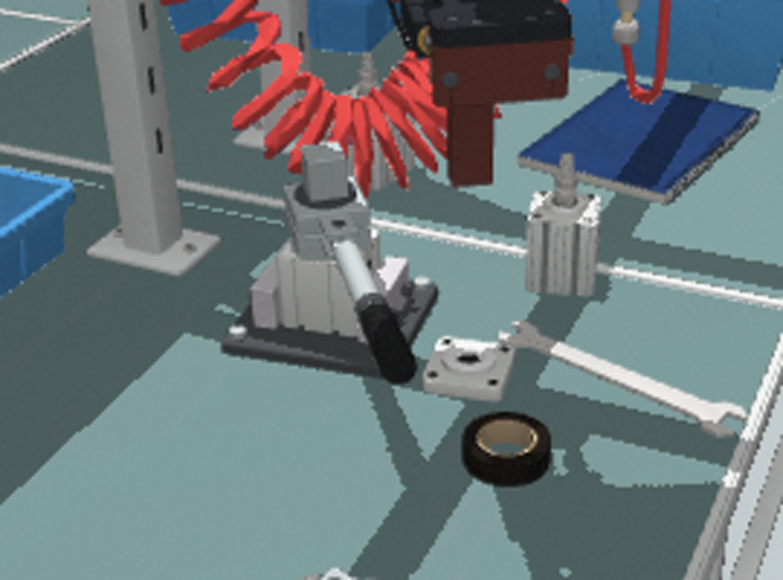

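The scene picture shows the wrench upright and home, the handle straight out to (395,350), the bystanders in place and the gripper clear. Handing in.

```bash
python3 -c "
from h import *
print(robot.hand_in(),tp())"
```

```text
the job is handed in; nothing more can be done
the job is handed in; nothing more can be done
```

I fitted the wrench over the larger fixture's nut, tightened it clockwise until it clicked, and handed the job in. The hand-in came soon after 53.8 s on the robot's clock and reported no verdict.

- **Fit:** I gripped the boss and lowered the wrench with the handle at about 163°. It went down to TCP z = 0.1128 m, and I had expected 0.113 m fully home.
- **Click:** I pushed at the grip through about 0.6 rad until the nut went tight. The side force peaked at about 7.5 N, then fell to about 3.6 N. By the given force curve that is roughly 0.1 rad, or about 13–14 mm, so past the 9 mm click and short of the 23 mm overrun. This is inferred from force and tool travel; I did not see the break-over angle in a picture.
- **Final state:** The scene picture shows the wrench upright on the nut and the handle straight. The detected handle end is at about 129°, against about 128° where the nut went tight. The gripper touches nothing.
- **Bystanders:** The end cap, small cylinder and tape roll were all found within about 4 mm of where they started.

**Checks that fell short:**
- The arm hid the handle from the top camera at the end, so the straight-handle check rests on the scene camera alone.
- The network's pivot position was several millimetres off the handle line in that view; I took this as detector noise.

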